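# Stow a spare fuse in the charger base's push-latch drawer

### The arm

A 6-joint arm with a two-finger parallel gripper is mounted at the origin on the work surface. World frame = base frame: x ahead of the robot, y to its left, z up, the work surface at z = 0. Lengths are in m, angles in rad, forces in N, time in s.
With the tool pointing down it reaches from about 0.35 to 0.775 m from the base axis. Payload 5.5 kg.
Tool frame: the origin (TCP) lies on the centre line of the jaws, within the pads' length; the fingertips stand 11 mm ahead of it and the grasp point (between the pads) lies 8 mm behind it; z points along the fingers, y is the direction in which the jaws open and shut (so a half turn about z gives the same grasp; the last joint's range is limited). The gripper opens to 85 mm and grips with 20 to 120 N. Pads are 22 mm wide; open, the fingers measure 114 mm over their backs; the gripper's body (76 mm by 85 mm) begins 54 mm behind the grasp point. The pads swing forward as they close: fully open they stand 13 mm farther back than shut.
Start: joints at [-1.306, 0.313, 0.046, 1.304, 0, 1.431], TCP at [0.226, -0.529, 0.242] pointing down, gripper open.
Joint ranges: [-2.76, 2.76], [-0.86, 1.69], [-1.03, 1.26], [-2.2, 2.34], [-1.47, 1.5], [-3.14, 3.14]. Speed limits (rad/s): [2.57, 2.57, 3.14, 3.14, 3.14, 3.14].

### API

Orientations are given as a unit quaternion [w, x, y, z].
In Python, from workcell import env, imaging, order gives the robot as it stands. The module is installed in compiled form; this text tells all that it offers.
- The arm moves only by the tool move_arm, never from a script. Its argument "deltas" is one flat list of numbers, 7 for each row, row after row: the gripper's target within -1 to 1 (shut at 1, half-way at 0, fully open at -1), then the shift along the tool's x, y, z in m, then the turn, a rotation vector about the tool's x, y, z in degrees. In form: [jaw, tx, ty, tz, ax, ay, az, jaw, tx, ty, tz, ax, ay, az, ...]. A call has 1 to 10 rows; each row shifts and turns the commanded pose from where the row before left it, along the tool's axes as they then stand; what a row does not reach is not made up. A row lasts 1/8 s, in which the tool goes at most 62.5 mm and 10.7 degrees, less where a joint would pass 70% of its speed; a pose out of reach is approached as far as the arm can. A call is refused whole if a number of a shift passes 0.0625 or a number of a turn 10.7, either way. A call with a gripper value outside its range is refused whole. The fingers move at their own pace and stop on an object; "squeeze" is the grip in N (left out, the last holds). Time passes only in rows, so rows that do not move let the fingers close. It gives the time, the measured TCP pose, the force and the opening at its end, in the units of the state.
- env.get_state(): the state, without advancing time (a new reading comes with each control period).
- imaging.read_camera(name): name is "scene" or "top" or "wrist"; returns a dict with "img" (400x640x3 uint8, red, green, blue), "z_map" (400x640 float32, m along the optical axis (not along the pixel's ray), 0 where there is no reading), "fx", "fy", "cx", "cy" (pixels), "rvec" (rotation vector, rad) and "tvec" (3), from world to camera coordinates, as OpenCV has them. Camera axes: x right, y down, z forward; pixel columns grow to the right and rows downward; lengths in m; the calibration is good to about 2 mm. A picture is of the moment at which its call begins.
- order.hand_in(): hands the job in, once; it reports no verdict.
Trained networks look in a picture, given as the dict that the camera call returned (one of the last four; its "shot" number tells which), for a name from the list of things; names that differ only in an ending like _2 or _b are one class to them, and where a whole thing is asked for, a point or a joint stands for the part that bears it (a point fixed in the world has none). Each returns a list of dicts, best first, with "confidence" (0 to 1); they miss things now and then, are a little off and sometimes report something else, mostly with a low value. They report only what shows in the picture. A call takes as long as a camera call. They do not tell look-alikes from the thing itself.
- imaging.recognise(picture, thing): "centre" ([column, row] in pixels, amid what is visible of it).
- imaging.cut_out(picture, thing): "mask" (400x640 bool, what is visible of it) and "centre" ([column, row] in pixels, amid what is visible of it).
The state is a dict: "clock": time; "joint_pos": joint angles; "qvel": joint speeds; "tau": joint torques, N m; "tcp_pos": TCP position; "orientation": TCP orientation; "wrist_force": force on the tool from outside, world axes, zero at the start; "ft_torque": the same for the moment, N m; "finger_gap": finger opening in m.
Only numpy, scipy, OpenCV 4.12 (cv2) and the standard library are available. Lean on these libraries where they do the work, as an engineer would, in place of code of your own. Each camera call takes 0.05 s, during which the arm holds its last target.

### The job

Lift the piece of timber off the press plates on the black charger base and lay it on the bench, then feel for the one press plate that gives and push it down so that the hidden spares drawer springs out; do not force a plate that stays hard. Pull the drawer open, lay the big white fuse flat inside without dropping it, and push the drawer shut until it latches flush. Leave the orange plug, the screwdriver and the yellow tape roll where they are.

Things in the scene. Friction and masses are not known exactly. Their poses are not given: they have to be found in the camera images.
- case: Black charger base fixed to the bench: box 240 deep (x) by 280 wide (y) by 100 high to its deck. Origin: centre of its underside; its -x side is the front, roughly facing the robot; +y is its left. Gear at the rear of the deck (50 mm behind the centre and beyond) stands up to 32 mm above the deck. The drawer lies below the deck and slides out along -x; its latch is under one of the plates.
- plate_left: Metal press plate, dark centre, 45 (x) by 64 (y), top 12 mm above the deck, 50 mm behind the case's front, 88 mm left (+y) of middle. Origin: centre of top face. Of the three look-alike plates only one, drawn anew each time, works the latch: it gives 8 mm (3 N at first, about 5 N at the end), freeing the drawer at 3 to 6 mm. The others give under 1 mm (2 N), then are solid: over 45 N on a plate is damage.
- plate_middle: The same kind of press plate, at the middle of the case's width; origin at the centre of its top face.
- plate_right: The same kind of press plate, 88 mm right (-y) of the middle; origin at the centre of its top face.
- drawer (a joint): How far the spares drawer is out, m: 0 = latched, front flush with the case; 0.14 = fully open. Once released, a spring drives it out to about 0.06; beyond that it stays where left and takes 2 to 5 N to pull. To shut it, push slowly with 8 to 20 N until it meets its stop at -0.004 (4 mm inside flush): the latch then catches, and it rests within 2 mm of flush.
- front_edge (a point): Middle of the top edge of the drawer's grey front panel (moves with the drawer). Panel 12 mm thick (x; the point lies half-way), 262 wide, 72 high; top edge 84 mm above the bench, 4 mm below the deck's underside. No handle: once the drawer has sprung out the panel can be pinched from above across its thickness (about 48 mm free behind it). Axes as the case.
- tray (a point): Centre of the drawer's inner floor (moves with the drawer), 20 mm above the bench. Inside 175 long (x) by 240 wide (y); the panel's inner face is 90 mm from this point towards -x. Side walls 35 high, rear 50. Fully open, about 128 mm of the inside next to the front panel is clear of the deck. Things up to 60 mm high pass below the deck. Axes as the case.
- timber_mid (a point): Centre of a piece of pale timber, 45 (its x) by 180 (its y) by 35 high, about 0.18 kg, lying across the three press plates at the start.
- fuse_mid (a point): Centre of a large white ceramic fuse, red top label, metal end plates and copper blades: 116 long (its x) over the blades; body 78 long, 40 by 40; about 0.28 kg; on the bench to the left or right in front of the case. Fragile: lower it, do not drop it.
- plug: Orange connector housing, about 74 long by 46 by 34 high, lying on the bench (on the side where the fuse is not). Origin: underside. Leave alone.
- screwdriver: Screwdriver with blue handle lying left of the case. Leave alone.
- tape: Roll of yellow tape, 90 across by 30 high, lying on the bench at the far right, beyond the fuse or plug. Origin: underside. Leave alone.
There are look-alikes about, which are no part of the job. Of the things like the part that bears timber_mid, leave any that is green or pink; of the rest the smaller one is meant.

How it is judged:
By the outcome, as a careful person would: the job done as asked, in the order asked, and still so for the second after the job is handed in, with the robot touching nothing.
It also fails if it takes over 72 s, if anything falls off the work surface, if the arm or the gripper's body presses on something with over 40 N, if the wrist force passes 120 N, or if a joint passes its speed limit or range.

## Working session

There is one attempt and no reset: what is moved stays moved. The work goes in short steps, Python scripts to look and compute and a tool call to move; the robot and the scene stay as the last step left them, time stands still between calls to the robot, and variables do not carry over. Pictures are saved under pics/ and viewed, and the job is handed in when it is done.

Besides the shell and the picture viewer there is one more tool, called after ">>>" by a JSON object that holds its "op" and its "data". move_arm: Moves the arm, as the interface text tells. Its arguments: {"type":"object","properties":{"deltas":{"type":"array"},"squeeze":{"type":"number"}},"required":["deltas"]}

```bash
mkdir -p pics
cat > h.py <<'E'
import numpy as np, cv2
from scipy.spatial.transform import Rotation as R
from workcell import env, imaging, order
def save(p,n): cv2.imwrite('pics/'+n+'.png',p['img'][:,:,::-1])
def world(p):
    z=p['z_map'];v,u=np.mgrid[0:400,0:640]
    c=np.stack([(u-p['cx'])/p['fx']*z,(v-p['cy'])/p['fy']*z,z],-1)
    Rm=cv2.Rodrigues(np.array(p['rvec'],float))[0]
    w=(c-np.array(p['tvec']).reshape(3))@Rm
    w[z<=0]=np.nan
    return w
def st():
    s=env.get_state();q=s['orientation'];r=R.from_quat([q[1],q[2],q[3],q[0]])
    print('t',s['clock'],'tcp',np.round(s['tcp_pos'],4),'F',np.round(s['wrist_force'],2),'gap',round(s['finger_gap'],4));print(np.round(r.as_matrix(),3).tolist(), np.round(s['joint_pos'],3))
    return s,r
E
python3 - <<'E'
from h import *
st()
for n in ('scene','top'):
    p=imaging.read_camera(n);save(p,n+'0');W=world(p);np.save(n+'0.npy',W)
    for t in ('timber_mid','fuse_mid','plate_left','case','plug','screwdriver','tape'):
        for d in imaging.cut_out(p,t):
            m=d['mask'];w=W[m];w=w[~np.isnan(w[:,0])]
            if len(w)<5: continue
            print(n,t,round(d['confidence'],2),np.round(d['centre']),m.sum(),np.round(np.median(w,0),3),np.round(np.percentile(w,[2,98],axis=0),3).tolist())
E
```

```text
t 0.0 tcp [ 0.2263 -0.5281  0.2414] F [ 0.64  0.25 -1.05] gap 0.0857
[[0.919, 0.394, -0.0], [0.394, -0.919, 0.002], [0.0, -0.002, -1.0]] [-1.306  0.314  0.045  1.304 -0.     1.431]
scene timber_mid 0.83 [262. 137.] 1914 [ 0.225 -0.283  0.047] [[0.162, -0.404, -0.0], [0.271, -0.162, 0.054]]
scene timber_mid 0.73 [302. 239.] 1408 [ 0.627 -0.068  0.145] [[0.591, -0.152, 0.116], [0.653, 0.015, 0.15]]
scene timber_mid 0.71 [160. 260.] 1108 [ 0.728 -0.451  0.034] [[0.653, -0.525, 0.004], [0.795, -0.388, 0.039]]
scene timber_mid 0.57 [445. 160.] 1811 [0.206 0.314 0.048] [[0.073, 0.245, 0.003], [0.308, 0.384, 0.053]]
scene fuse_mid 0.78 [239. 189.] 422 [ 0.453 -0.3    0.037] [[0.388, -0.329, 0.004], [0.494, -0.277, 0.043]]
scene plate_left 0.7 [340. 246.] 229 [0.619 0.038 0.112] [[0.592, 0.001, 0.107], [0.636, 0.056, 0.117]]
scene plate_left 0.55 [436. 222.] 377 [0.439 0.294 0.03 ] [[0.401, 0.275, 0.007], [0.475, 0.316, 0.037]]
scene case 0.65 [300. 285.] 9081 [ 0.734 -0.048  0.1  ] [[0.586, -0.191, 0.014], [0.818, 0.081, 0.128]]
scene plug 0.68 [435. 220.] 414 [0.439 0.293 0.029] [[0.398, 0
[... 781 characters left out ...]
e_mid 0.6 [405. 200.] 415 [ 0.438 -0.301  0.038] [[0.388, -0.328, 0.012], [0.491, -0.276, 0.047]]
top plate_left 0.64 [300. 142.] 194 [0.608 0.041 0.113] [[0.587, 0.021, 0.097], [0.637, 0.06, 0.145]]
top case 0.61 [324. 117.] 5794 [ 0.695 -0.052  0.101] [[0.562, -0.191, 0.031], [0.804, 0.08, 0.128]]
top plug 0.69 [217. 204.] 367 [0.428 0.297 0.031] [[0.393, 0.277, -0.0], [0.472, 0.323, 0.041]]
top screwdriver 0.76 [208. 160.] 273 [0.584 0.349 0.022] [[0.53, 0.333, 0.01], [0.713, 0.364, 0.032]]
top tape 0.78 [450. 164.] 477 [ 0.54  -0.46   0.027] [[0.49, -0.503, -0.003], [0.585, -0.418, 0.037]]
top tape 0.43 [328. 118.] 5898 [ 0.693 -0.051  0.101] [[0.562, -0.19, 0.021], [0.804, 0.08, 0.129]]
```

View pics/scene0.png

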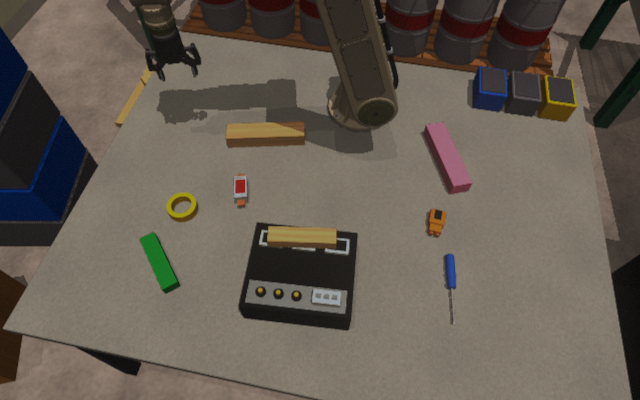

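View pics/top0.png

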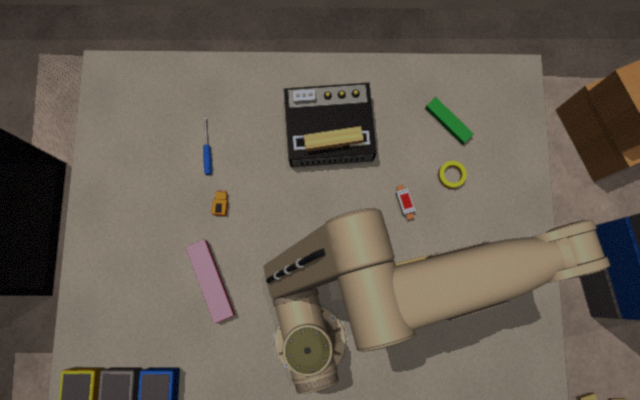

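```bash
cat > fit.py <<'E'
from h import *
def fit(W,lo,hi,zl,zh,step=0.0):
    m=np.all((W[...,:2]>lo)&(W[...,:2]<hi),-1)&(W[...,2]>zl)&(W[...,2]<zh)
    m=cv2.morphologyEx(m.astype(np.uint8),cv2.MORPH_OPEN,np.ones((3,3)))>0
    P=W[m][:,:2].astype(np.float32)*1000
    r=cv2.minAreaRect(P); return len(P),np.round(r[0],1),np.round(r[1],1),round(r[2],1)
E
python3 - <<'E'
from fit import *
for n in('scene','top'):
    W=np.load(n+'0.npy')
    print(n,'case',fit(W,(.5,-.25),(.9,.15),.09,.16))
    print('front-deck',fit(W,(.5,-.25),(.9,.15),.09,.107))
    print('timber',fit(W,(.5,-.25),(.67,.15),.138,.16))
    print('plates+',fit(W,(.57,-.18),(.67,.09),.1075,.16))
    print('fuse',fit(W,(.36,-.36),(.53,-.25),.012,.06), fit(W,(.36,-.36),(.53,-.25),.034,.06))
E
```

```text
scene case (9365, array([690.8, -56.9]), array([242.2, 280.5]), 4.4)
front-deck (5811, array([691.1, -56.7]), array([242.2, 280.4]), 4.3)
timber (1108, array([618.7, -69.4]), array([ 47.4, 176.9]), 10.3)
plates+ (1787, array([617.7, -62.1]), array([ 57.3, 238.9]), 6.5)
fuse (400, array([ 441.5, -304.4]), array([117.3,  39. ]), 16.9) (274, array([ 441.8, -303.9]), array([82.5, 37.8]), 16.7)
top case (6270, array([689. , -54.5]), array([242.9, 280.7]), 4.7)
front-deck (3449, array([688.9, -54.2]), array([242.8, 280.1]), 4.6)
timber (838, array([617.7, -66. ]), array([ 48.1, 179.7]), 9.5)
plates+ (1191, array([621.2, -60.6]), array([ 59.4, 238.1]), 8.4)
fuse (409, array([ 439.5, -302.5]), array([116. ,  42.2]), 16.1) (257, array([ 439.5, -301.3]), array([79. , 39.7]), 10.2)
```

```bash
cat > plan.py <<'E'
from h import *
import sys
def plan(x,y,z,yaw,n,jaw,cur=None):
    s=env.get_state();q=s['orientation'];r=R.from_quat([q[1],q[2],q[3],q[0]])
    p=np.array(s['tcp_pos']) if cur is None else np.array(cur[0]); r=r if cur is None else cur[1]
    T=np.array([x,y,z]); c,si=np.cos(np.radians(yaw)),np.sin(np.radians(yaw))
    RT=R.from_matrix(np.array([[c,si,0],[si,-c,0],[0,0,-1]]))
    out=[]
    for i in range(n):
        k=n-i
        d=np.round(r.inv().apply((T-p)/k),4); a=np.round(np.degrees((r.inv()*RT).as_rotvec())/k,1)
        p=p+r.apply(d); r=r*R.from_rotvec(np.radians(a)); out.append([jaw]+d.tolist()+a.tolist())
    for i in range(0,n,10): print(str([v if abs(v)>1e-9 else 0 for o in out[i:i+10] for v in o]))
    print('end',np.round(p,4)); return p,r
if __name__=='__main__':
    a=[float(v) for v in sys.argv[1:]]; st(); plan(*a[:4],int(a[4]),a[5])
E
python3 - <<'E'
from plan import *
c=plan(.618,-.0675,.235,100,14,-1)
plan(.618,-.0675,.130,100,4,-1,c)
E
```

```text
[-1, 0.0387, -0.0193, 0.0005, 0, 0, -5.5, -1, 0.0403, -0.0155, 0.0005, 0, 0, -5.5, -1, 0.0416, -0.0115, 0.0005, 0, 0, -5.5, -1, 0.0426, -0.0075, 0.0005, 0, 0, -5.5, -1, 0.0431, -0.0034, 0.0005, 0, 0, -5.5, -1, 0.0432, 0.0008, 0.0005, 0, 0, -5.5, -1, 0.0429, 0.0049, 0.0005, 0, 0, -5.5, -1, 0.0423, 0.009, 0.0005, 0, 0, -5.5, -1, 0.0412, 0.013, 0.0005, 0, 0, -5.5, -1, 0.0397, 0.0169, 0.0006, 0, 0, -5.5]
[-1, 0.038, 0.0207, 0.0005, 0, 0, -5.5, -1, 0.0358, 0.0242, 0.0006, 0, 0, -5.4, -1, 0.0333, 0.0274, 0.0005, 0, 0, -5.5, -1, 0.0306, 0.0306, 0.0006, 0, 0, -5.4]
end [ 0.618  -0.0675  0.235 ]
[-1, 0, 0, 0.0262, 0, 0, 0, -1, 0, 0, 0.0263, 0, 0, 0, -1, 0, 0, 0.0262, 0, 0, 0, -1, 0, 0, 0.0263, 0, 0, 0]
end [ 0.618  -0.0675  0.13  ]
```

>>> {"op": "move_arm", "data": {"deltas": [-1,0.039,-0.019,0.0005,0,0,-5.5,-1,0.04,-0.0155,0.0005,0,0,-5.5,-1,0.042,-0.0115,0.0005,0,0,-5.5,-1,0.0425,-0.0075,0.0005,0,0,-5.5,-1,0.043,-0.0035,0.0005,0,0,-5.5,-1,0.043,0.001,0.0005,0,0,-5.5,-1,0.043,0.005,0.0005,0,0,-5.5,-1,0.0425,0.009,0.0005,0,0,-5.5,-1,0.041,0.013,0.0005,0,0,-5.5,-1,0.0395,0.017,0.0005,0,0,-5.5], "squeeze": 40}}

```text
clock: 2.05
tcp_pos: [0.5074, -0.1987, 0.2375]
orientation: [0.0, 0.775, 0.632, 0.0]
wrist_force: [-0.1, -0.7, 0.8]
finger_gap: 0.0854
```

>>> {"op": "move_arm", "data": {"deltas": [-1,0.038,0.0205,0.0005,0,0,-5.5,-1,0.036,0.024,0.0005,0,0,-5.5,-1,0.0335,0.0275,0.0005,0,0,-5.5,-1,0.0305,0.0305,0.0005,0,0,-5.5,-1,0,0,0,0,0,0]}}

```text
clock: 2.68
tcp_pos: [0.6194, -0.0653, 0.2347]
orientation: [-0.0, 0.64, 0.768, 0.0]
wrist_force: [-0.6, 0.5, -0.2]
finger_gap: 0.0851
```

Run:
```python
from plan import *
from fit import fit
st()
p=imaging.read_camera('wrist');save(p,'w1');W=world(p)
print(fit(W,(.5,-.25),(.67,.15),.138,.16)); print(fit(W,(.5,-.25),(.67,.15),.1075,.12))
c=plan(.618,-.0675,.130,100,4,-1)
```

```text
t 2.675 tcp [ 0.6194 -0.0653  0.2347] F [-0.63  0.52 -0.23] gap 0.0851
[[-0.181, 0.983, -0.0], [0.983, 0.181, 0.0], [0.0, 0.0, -1.0]] [-0.234  0.41   0.168  1.328  0.     1.155]
(12921, array([618.2, -67.4]), array([ 45.2, 179.9]), 9.5)
(3138, array([620. , -61.1]), array([ 45.2, 239.1]), 4.5)
[-1, -0.0002, -0.0001, 0.0262, 0, 0, 0.1, -1, -0.0002, -0.0001, 0.0262, 0, 0, 0.1, -1, -0.0003, -0.0002, 0.0262, 0, 0, 0.1, -1, -0.0002, -0.0001, 0.0262, 0, 0, 0]
end [ 0.618  -0.0675  0.13  ]
```

View pics/w1.png

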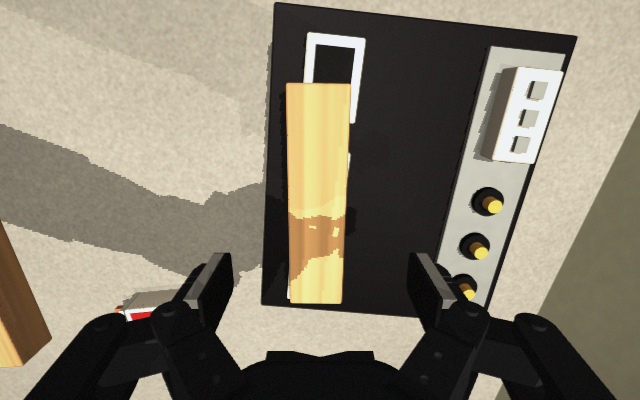

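>>> {"op": "move_arm", "data": {"deltas": [-1,-0.001,-0.001,0.026,0,0,0.5,-1,-0.001,0,0.026,0,0,0.4,-1,0,0,0.026,0,0,0,-1,0,0,0.0265,0,0,0,-1,0,0,0,0,0,0,0.6,0,0,0,0,0,0,0.6,0,0,0,0,0,0,0.6,0,0,0,0,0,0], "squeeze": 40}}

```text
clock: 3.72
tcp_pos: [0.6182, -0.0702, 0.1323]
orientation: [0.001, 0.648, 0.762, 0.0]
wrist_force: [0.4, -1.4, 2.0]
finger_gap: 0.0444
```

Run:
```python
from plan import *
st()
s,r=st()
p=np.array(s['tcp_pos'])
c=plan(p[0],p[1],.23,99,3,.6)
c=plan(.60,.19,.22,186,9,.6,c)
plan(.60,.19,.03,186,5,.6,c)
```

```text
t 3.725 tcp [ 0.6182 -0.0702  0.1323] F [ 0.37 -1.44  2.03] gap 0.0444
[[-0.161, 0.987, 0.002], [0.987, 0.161, -0.001], [-0.001, 0.002, -1.0]] [-0.242  0.452 -0.023  1.093 -0.     1.167]
t 3.725 tcp [ 0.6182 -0.0702  0.1323] F [ 0.37 -1.44  2.03] gap 0.0444
[[-0.161, 0.987, 0.002], [0.987, 0.161, -0.001], [-0.001, 0.002, -1.0]] [-0.242  0.452 -0.023  1.093 -0.     1.167]
[0.6, 0, 0.0001, -0.0326, 0, 0, 0.1, 0.6, -0.0001, 0.0001, -0.0326, 0.1, 0, 0.1, 0.6, 0, -0.0001, -0.0325, 0, 0.1, 0.1]
end [ 0.6181 -0.0702  0.23  ]
[0.6, 0.0289, 0.0025, 0.0011, 0, 0, -9.7, 0.6, 0.028, 0.0074, 0.0011, 0, 0, -9.7, 0.6, 0.0264, 0.012, 0.0011, 0, 0, -9.7, 0.6, 0.024, 0.0162, 0.0011, 0, 0, -9.7, 0.6, 0.0209, 0.0201, 0.0011, 0, 0, -9.6, 0.6, 0.0173, 0.0233, 0.0011, 0, 0, -9.7, 0.6, 0.0131, 0.0258, 0.0011, 0, 0, -9.6, 0.6, 0.0086, 0.0277, 0.0012, 0, 0, -9.7, 0.6, 0.0039, 0.0287, 0.0011, 0, 0, -9.6]
end [0.6  0.19 0.22]
[0.6, 0, 0, 0.038, 0, 0, 0, 0.6, 0, 0, 0.038, 0, 0, 0, 0.6, 0, 0, 0.038, 0, 0, 0, 0.6, 0, 0, 0.038, 0, 0, 0, 0.6, 0.0001, -0.0001, 0.038, 0, 0, 0]
end [0.6  0.19 0.03]
```

>>> {"op": "move_arm", "data": {"deltas": [0.6,0,0,-0.032,0,0,0,0.6,0,0,-0.033,0,0,0,0.6,0,0,-0.033,0,0,0], "squeeze": 40}}

```text
clock: 4.1
tcp_pos: [0.6172, -0.0696, 0.2297]
orientation: [-0.0, 0.647, 0.762, -0.0]
wrist_force: [-0.2, -0.4, -1.6]
finger_gap: 0.044
```

>>> {"op": "move_arm", "data": {"deltas": [0.6,0.029,0.0025,0,0,0,-9.7,0.6,0.028,0.0075,0,0,0,-9.7,0.6,0.0265,0.012,0,0,0,-9.7,0.6,0.024,0.016,0,0,0,-9.7,0.6,0.021,0.02,0,0,0,-9.7,0.6,0.0175,0.0235,0,0,0,-9.7,0.6,0.013,0.026,0,0,0,-9.7,0.6,0.0085,0.0275,0,0,0,-9.7,0.6,0.004,0.0285,0,0,0,-9.7,0.6,0,0,0.03,0,0,0]}}

```text
clock: 5.35
tcp_pos: [0.5986, 0.1931, 0.201]
orientation: [0.003, -0.06, 0.998, 0.001]
wrist_force: [0.7, -0.4, -2.5]
finger_gap: 0.0442
```

Run:
```python
from plan import *
st()
p=imaging.read_camera('scene');save(p,'s2')
plan(.60,.19,.03,186,4,.6)
```

```text
t 5.35 tcp [0.5986 0.1931 0.201 ] F [ 0.72 -0.38 -2.5 ] gap 0.0442
[[-0.993, -0.119, 0.005], [-0.119, 0.993, 0.001], [-0.006, 0.001, -1.0]] [0.184 0.427 0.112 1.249 0.    0.065]
[0.6, -0.0011, -0.0005, 0.0412, 0, -0.1, 0.2, 0.6, -0.0011, -0.0005, 0.0412, 0, 0, 0.2, 0.6, -0.001, -0.0005, 0.0413, 0, -0.1, 0.2, 0.6, -0.001, -0.0005, 0.0412, 0, 0, 0.1]
end [0.6  0.19 0.03]
```

View pics/s2.png

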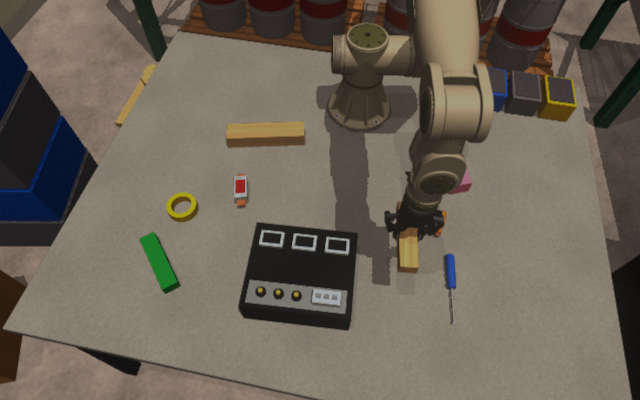

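>>> {"op": "move_arm", "data": {"deltas": [0.6,0,0,0.042,0,0,0,0.6,0,0,0.042,0,0,0,0.6,0,0,0.042,0,0,0,0.6,0,0,0.035,0,0,0,0.6,0,0,0.013,0,0,0,0.6,0,0,0.003,0,0,0,0.6,0,0,0.002,0,0,0]}}

```text
clock: 6.28
tcp_pos: [0.5986, 0.1906, 0.0213]
orientation: [0.001, -0.057, 0.998, 0.0]
wrist_force: [-0.3, 0.3, -0.8]
finger_gap: 0.0444
```

>>> {"op": "move_arm", "data": {"deltas": [0.6,0,0,0.001,0,0,0,-0.5,0,0,0,0,0,0,-1,0,0,0,0,0,0,-1,0,0,0,0,0,0,-1,0,0,-0.04,0,0,0,-1,0,0,-0.06,0,0,0,1,0,0,-0.06,0,0,0]}}

```text
clock: 7.15
tcp_pos: [0.597, 0.1903, 0.1801]
orientation: [-0.0, -0.058, 0.998, -0.0]
wrist_force: [2.0, 0.4, -0.5]
finger_gap: 0.0699
```

Run:
```python
from plan import *
st()
p=imaging.read_camera('scene');save(p,'s3');W=world(p)
from fit import fit
print(fit(W,(.48,.12),(.72,.28),.02,.06))
c=plan(.6133,.0265,.18,186,4,1)
plan(.6133,.0265,.13,186,2,1,c)
```

```text
t 7.15 tcp [0.597  0.1903 0.1801] F [ 2.03  0.45 -0.5 ] gap 0.0699
[[-0.993, -0.115, -0.001], [-0.115, 0.993, -0.0], [0.001, -0.0, -1.0]] [ 0.181  0.436  0.074  1.209 -0.     0.066]
(985, array([598.1, 189.6]), array([181. ,  45.8]), 6.9)
[1, 0.0016, -0.0412, 0.0024, 0, 0.2, 0.2, 1, 0.0015, -0.0413, 0.0024, 0, 0.2, 0.1, 1, 0.0014, -0.0412, 0.0024, 0, 0.2, 0.2, 1, 0.0012, -0.0413, 0.0025, 0, 0.1, 0.1]
end [0.6133 0.0265 0.18  ]
[1, 0, 0, 0.025, 0, 0, 0, 1, 0, 0, 0.025, 0, 0, 0]
end [0.6133 0.0265 0.13  ]
```

View pics/s3.png

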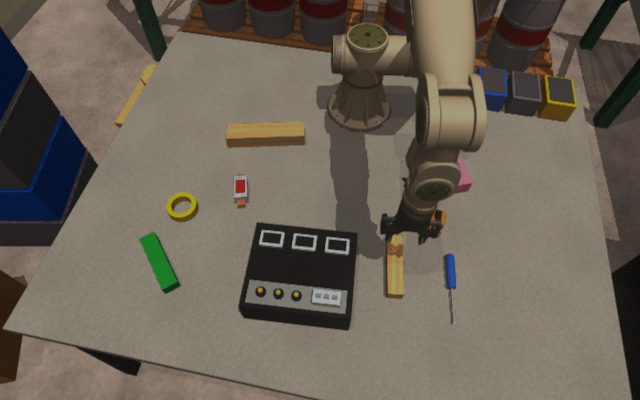

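>>> {"op": "move_arm", "data": {"deltas": [1,0.0015,-0.041,0,0,0,0,1,0.0015,-0.041,0,0,0,0,1,0.0015,-0.041,0,0,0,0,1,0.0015,-0.041,0.01,0,0,0,1,0,0,0.03,0,0,0,1,0,0,0.01,0,0,0,1,0,0,0,0,0,0]}}

```text
clock: 8.07
tcp_pos: [0.6095, 0.0272, 0.1281]
orientation: [-0.001, -0.058, 0.998, 0.0]
wrist_force: [-0.2, 0.2, 1.0]
finger_gap: -0.0001
```

>>> {"op": "move_arm", "data": {"deltas": [1,0,0,0.004,0,0,0,1,0,0,0.002,0,0,0]}}

```text
clock: 8.32
tcp_pos: [0.6107, 0.0273, 0.1235]
orientation: [0.001, -0.058, 0.998, -0.0]
wrist_force: [-0.1, -0.4, -0.0]
finger_gap: -0.0
```

>>> {"op": "move_arm", "data": {"deltas": [1,0,0,0.001,0,0,0,1,0,0,0.0005,0,0,0]}}

```text
clock: 8.57
tcp_pos: [0.6107, 0.0272, 0.122]
orientation: [0.001, -0.058, 0.998, 0.0]
wrist_force: [-0.2, 1.4, 4.8]
finger_gap: -0.0004
```

>>> {"op": "move_arm", "data": {"deltas": [1,0,0,0.001,0,0,0]}}

```text
clock: 8.7
tcp_pos: [0.6107, 0.0272, 0.1217]
orientation: [0.001, -0.058, 0.998, 0.0]
wrist_force: [-3.2, 1.9, 12.0]
finger_gap: -0.0003
```

Left stays hard (12 N, 0.3 mm per further 1 mm commanded); back off and try the middle.

>>> {"op": "move_arm", "data": {"deltas": [1,0,0,-0.017,0,0,0,1,0.0,-0.044,0,0,0,0,1,0.0,-0.044,0,0,0,0,1,0,0,0.01,0,0,0,1,0,0,0.005,0,0,0,1,0,0,0.001,0,0,0,1,0,0,0,0,0,0]}}

```text
clock: 9.57
tcp_pos: [0.6203, -0.06, 0.1218]
orientation: [0.0, -0.058, 0.998, -0.0]
wrist_force: [-0.9, -1.6, 4.7]
finger_gap: -0.0003
```

>>> {"op": "move_arm", "data": {"deltas": [1,0,0,0.001,0,0,0]}}

```text
clock: 9.7
tcp_pos: [0.6203, -0.06, 0.1209]
orientation: [0.0, -0.058, 0.998, -0.0]
wrist_force: [-1.5, -1.3, 5.5]
finger_gap: -0.0003
```

>>> {"op": "move_arm", "data": {"deltas": [1,0,0,0.001,0,0,0]}}

```text
clock: 9.82
tcp_pos: [0.6203, -0.0601, 0.1197]
orientation: [0.0, -0.058, 0.998, 0.0]
wrist_force: [-2.1, 0.3, 5.2]
finger_gap: 0.0001
```

The middle plate gives. Push on in small steps.

>>> {"op": "move_arm", "data": {"deltas": [1,0,0,0.001,0,0,0,1,0,0,0.001,0,0,0,1,0,0,0.001,0,0,0]}}

```text
clock: 10.2
tcp_pos: [0.6203, -0.0601, 0.116]
orientation: [-0.0, -0.058, 0.998, 0.0]
wrist_force: [-0.3, 2.7, 5.0]
finger_gap: 0.0002
```

>>> {"op": "move_arm", "data": {"deltas": [1,0,0,0.001,0,0,0,1,0,0,0.0005,0,0,0,1,0,0,0,0,0,0]}}

```text
clock: 10.58
tcp_pos: [0.6203, -0.0601, 0.1151]
orientation: [0.0, -0.058, 0.998, 0.0]
wrist_force: [-1.2, 2.8, 5.3]
finger_gap: 0.0001
```

Run:
```python
from plan import *
st()
p=imaging.read_camera('scene');save(p,'s4');W=world(p)
from fit import fit
print(fit(W,(.42,-.25),(.565,.12),.07,.09))
```

```text
t 10.575 tcp [ 0.6203 -0.0601  0.1151] F [-1.19  2.78  5.29] gap 0.0001
[[-0.993, -0.115, 0.0], [-0.115, 0.993, 0.001], [-0.0, 0.001, -1.0]] [-2.260e-01  4.670e-01 -4.300e-02  1.061e+00  1.000e-03 -3.410e-01]
(340, array([529.8, -70.6]), array([ 16.2, 262.4]), 4.7)
```

View pics/s4.png

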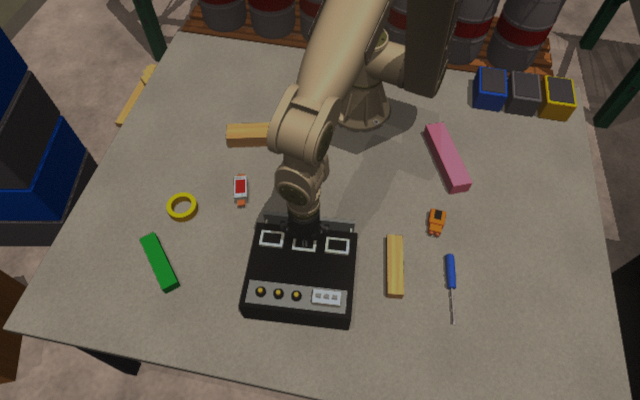

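Run:
```python
from plan import *
s,r=st();p=s['tcp_pos']
c=plan(p[0],p[1],.17,186.6,1,1)
plan(.5165,-.069,.20,94.5,9,1,([p[0],p[1],.17],r))
```

```text
t 10.625 tcp [ 0.6203 -0.0601  0.1151] F [-1.14  3.61  6.15] gap -0.0001
[[-0.993, -0.115, 0.0], [-0.115, 0.993, 0.001], [-0.0, 0.001, -1.0]] [-2.260e-01  4.670e-01 -4.300e-02  1.061e+00  1.000e-03 -3.410e-01]
[1, 0, 0, -0.0549, 0, 0, 0]
end [ 0.6203 -0.0602  0.17  ]
[1, 0.0116, 0.0004, -0.0033, 0, 0, 10.2, 1, 0.0114, -0.0017, -0.0033, 0, 0, 10.2, 1, 0.011, -0.0037, -0.0033, 0, 0, 10.2, 1, 0.0101, -0.0056, -0.0034, 0, 0, 10.3, 1, 0.009, -0.0073, -0.0033, 0, 0, 10.2, 1, 0.0075, -0.0088, -0.0034, 0, 0, 10.3, 1, 0.0059, -0.01, -0.0033, 0, 0, 10.2, 1, 0.004, -0.0109, -0.0034, 0, 0, 10.3, 1, 0.0019, -0.0114, -0.0033, 0, 0, 10.2]
end [ 0.5165 -0.069   0.2   ]
```

>>> {"op": "move_arm", "data": {"deltas": [1,0,0,-0.058,0,0,0,0,0.0115,0.0005,-0.003,0,0,10.2,0,0.0115,-0.0015,-0.003,0,0,10.2,0,0.011,-0.0035,-0.003,0,0,10.2,0,0.01,-0.0055,-0.0035,0,0,10.2,0,0.009,-0.0075,-0.0035,0,0,10.2,0,0.0075,-0.009,-0.0035,0,0,10.2,0,0.006,-0.01,-0.0035,0,0,10.2,0,0.004,-0.011,-0.0035,0,0,10.2,0,0.002,-0.0115,-0.0035,0,0,10.2]}}

```text
clock: 11.88
tcp_pos: [0.5157, -0.0697, 0.2022]
orientation: [-0.0, 0.679, 0.734, -0.0]
wrist_force: [-0.0, -0.4, 0.5]
finger_gap: 0.0427
```

Run:
```python
from plan import *
st()
p=imaging.read_camera('wrist');save(p,'w5');W=world(p)
from fit import fit
print(fit(W,(.42,-.25),(.56,.12),.075,.09))
p=imaging.read_camera('scene');W=world(p)
print(fit(W,(.42,-.25),(.56,.12),.075,.09))
```

```text
t 11.875 tcp [ 0.5157 -0.0697  0.2022] F [-0.04 -0.37  0.53] gap 0.0427
[[-0.077, 0.997, -0.001], [0.997, 0.077, -0.001], [-0.001, -0.001, -1.0]] [-2.880e-01  2.240e-01 -1.720e-01  1.175e+00 -1.000e-03  1.205e+00]
(4107, array([517.4, -60.8]), array([276.4,  58.4]), 84.1)
(435, array([517.1, -70.9]), array([ 16.9, 258.4]), 4.9)
```

View pics/w5.png

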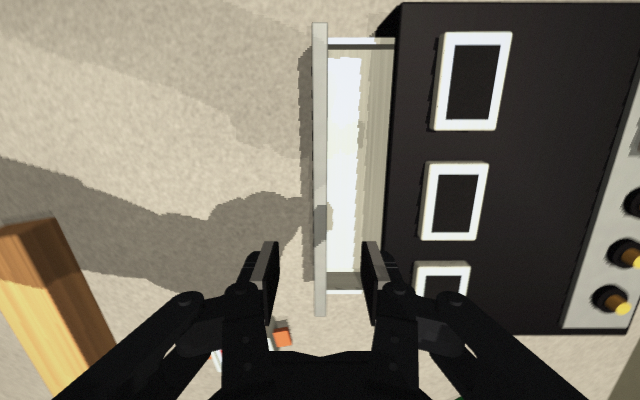

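>>> {"op": "move_arm", "data": {"deltas": [0,0,0.001,0.04,0,0,0,0,0,0,0.04,0,0,0,0,0,0,0.035,0,0,0,0,0,0,0.013,0,0,0,1,0,0,0,0,0,0,1,0,0,0,0,0,0,1,0,0,0,0,0,0], "squeeze": 40}}

```text
clock: 12.85
tcp_pos: [0.5176, -0.0695, 0.0757]
orientation: [0.001, 0.677, 0.736, 0.0]
wrist_force: [-1.2, 0.5, -0.3]
finger_gap: 0.0111
```

>>> {"op": "move_arm", "data": {"deltas": [1,0,-0.01,0,0,0,0,1,0,-0.01,0,0,0,0,1,0,-0.01,0,0,0,0,1,0,-0.01,0,0,0,0,1,0,-0.01,0,0,0,0,1,0,-0.01,0,0,0,0,1,0,-0.01,0,0,0,0,1,0,-0.008,0,0,0,0]}}

```text
clock: 13.85
tcp_pos: [0.4401, -0.076, 0.0757]
orientation: [0.001, 0.677, 0.736, 0.001]
wrist_force: [4.1, 1.1, 5.7]
finger_gap: 0.011
```

>>> {"op": "move_arm", "data": {"deltas": [1,0,-0.003,0,0,0,0,1,0,0,0,0,0,0]}}

```text
clock: 14.1
tcp_pos: [0.4366, -0.0763, 0.0757]
orientation: [0.001, 0.677, 0.736, 0.0]
wrist_force: [1.8, 0.8, 8.1]
finger_gap: 0.0112
```

>>> {"op": "move_arm", "data": {"deltas": [0,0,0,0,0,0,0,0,0,0,0,0,0,0,0,0,0,0,0,0,0,0,0,0,-0.04,0,0,0,0,0,0,-0.05,0,0,0]}}

```text
clock: 14.72
tcp_pos: [0.435, -0.0755, 0.1645]
orientation: [-0.002, 0.677, 0.736, -0.001]
wrist_force: [0.9, 0.7, -0.5]
finger_gap: 0.0428
```

Run:
```python
from plan import *
from fit import fit
st()
p=imaging.read_camera('top');W=world(p)
print(fit(W,(.36,-.36),(.53,-.25),.034,.06))
print(fit(W,(.40,-.25),(.48,.12),.075,.09))
c=plan(.440,-.302,.18,16.5,8,-1)
```

```text
t 14.725 tcp [ 0.435  -0.0755  0.1645] F [ 0.9   0.71 -0.5 ] gap 0.0428
[[-0.084, 0.996, -0.004], [0.997, 0.084, 0.001], [0.001, -0.004, -1.0]] [-0.354  0.102 -0.417  1.056 -0.     1.133]
(238, array([ 439.5, -302.4]), array([76.4, 39.9]), 16.6)
(110, array([ 443.7, -161.8]), array([13. , 88.5]), 5.1)
[-1, -0.0281, -0.0022, -0.001, 0.1, 0, 9.8, -1, -0.028, 0.0026, -0.001, 0, 0, 9.8, -1, -0.0272, 0.0074, -0.001, 0.1, 0, 9.8, -1, -0.0255, 0.0119, -0.001, 0, 0, 9.8, -1, -0.0231, 0.016, -0.001, 0, 0, 9.8, -1, -0.0201, 0.0197, -0.001, 0.1, 0, 9.8, -1, -0.0164, 0.0229, -0.001, 0, 0, 9.8, -1, -0.0123, 0.0254, -0.0011, 0.1, -0.1, 9.7]
end [ 0.44  -0.302  0.18 ]
```

>>> {"op": "move_arm", "data": {"deltas": [-1,-0.028,-0.002,-0.001,0,0,9.8,-1,-0.028,0.0025,-0.001,0,0,9.8,-1,-0.027,0.0075,-0.001,0,0,9.8,-1,-0.0255,0.012,-0.001,0,0,9.8,-1,-0.023,0.016,-0.001,0,0,9.8,-1,-0.02,0.0195,-0.001,0,0,9.8,-1,-0.0165,0.023,-0.001,0,0,9.8,-1,-0.0125,0.0255,-0.001,0,0,9.8,-1,0,0,0,0,0,0]}}

```text
clock: 15.9
tcp_pos: [0.4378, -0.3026, 0.1722]
orientation: [0.0, 0.99, 0.142, -0.0]
wrist_force: [0.5, 0.3, -0.5]
finger_gap: 0.0852
```

Run:
```python
from plan import *
from fit import fit
st()
p=imaging.read_camera('wrist');save(p,'w6');W=world(p)
print(fit(W,(.36,-.36),(.53,-.25),.034,.06),fit(W,(.36,-.36),(.53,-.25),.012,.06))
c=plan(.440,-.302,.018,16.5,5,-1)
```

```text
t 15.9 tcp [ 0.4378 -0.3026  0.1722] F [ 0.5   0.34 -0.46] gap 0.0852
[[0.96, 0.28, -0.0], [0.28, -0.96, -0.0], [-0.0, 0.0, -1.0]] [-0.756  0.263 -0.198  1.111 -0.     2.102]
(3632, array([ 440.6, -304.1]), array([78.3, 40. ]), 16.7) (4551, array([ 440.5, -304.1]), array([115.8,  40. ]), 16.7)
[-1, 0.0004, 0.0003, 0.0308, 0, 0, 0, -1, 0.0005, 0.0003, 0.0308, 0, 0, 0, -1, 0.0004, 0.0003, 0.0308, 0, 0, 0, -1, 0.0005, 0.0003, 0.0309, 0, 0, 0, -1, 0.0004, 0.0004, 0.0308, -0.1, 0, -0.1]
end [ 0.44  -0.302  0.018]
```

View pics/w6.png

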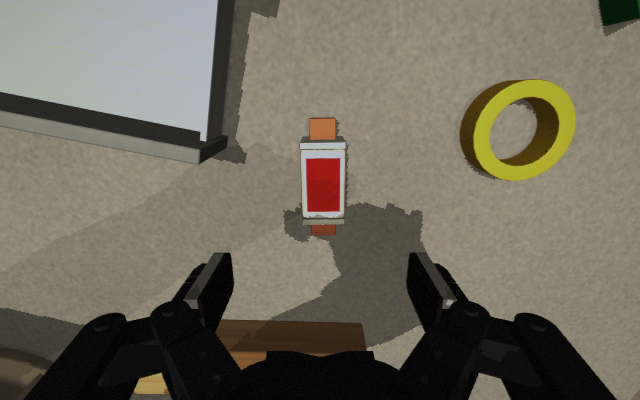

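>>> {"op": "move_arm", "data": {"deltas": [-1,0.002,0.002,0.04,0,0,0,-1,0,0,0.04,0,0,0,-1,0,0,0.04,0,0,0,-1,0,0,0.025,0,0,0,-1,0,0,0.009,0,0,0,0.8,0,0,0,0,0,0,0.8,0,0,0,0,0,0,0.8,0,0,0,0,0,0], "squeeze": 40}}

```text
clock: 16.95
tcp_pos: [0.4414, -0.3033, 0.0203]
orientation: [0.001, 0.99, 0.143, 0.001]
wrist_force: [-0.1, 0.4, 4.9]
finger_gap: 0.0393
```

>>> {"op": "move_arm", "data": {"deltas": [0.8,0,0,-0.03,0,0,0,0.8,0,0,-0.05,0,0,0,0.8,0,0,-0.05,0,0,0,0.8,0,0,0,0,0,0]}}

```text
clock: 17.45
tcp_pos: [0.4427, -0.3045, 0.1536]
orientation: [0.004, 0.99, 0.143, 0.003]
wrist_force: [-0.0, -1.3, -3.4]
finger_gap: 0.0392
```

Run:
```python
from plan import *
from fit import fit
st()
a=np.radians(4.5);X=np.array([np.cos(a),np.sin(a)]);C=np.array([.69,-.0555])
t=C-.187*X; print(t)
c=plan(t[0],t[1],.145,94.5,9,.8)
```

```text
t 17.45 tcp [ 0.4427 -0.3045  0.1536] F [-0.05 -1.26 -3.42] gap 0.0392
[[0.959, 0.282, 0.007], [0.282, -0.959, -0.006], [0.005, 0.008, -1.0]] [-0.752  0.277 -0.226  1.059  0.     2.103]
[ 0.50357646 -0.07017185]
[0.8, 0.0138, -0.0231, 0.0008, 0.1, 0, -8.7, 0.8, 0.0172, -0.0207, 0.0009, 0.1, 0, -8.7, 0.8, 0.0201, -0.0179, 0.0009, 0.1, 0, -8.7, 0.8, 0.0226, -0.0146, 0.0009, 0, 0, -8.7, 0.8, 0.0245, -0.011, 0.0009, 0.1, 0, -8.7, 0.8, 0.0259, -0.0072, 0.001, 0, 0, -8.7, 0.8, 0.0267, -0.0032, 0.001, 0.1, 0, -8.6, 0.8, 0.0269, 0.0008, 0.0009, 0, 0, -8.7, 0.8, 0.0265, 0.0049, 0.001, 0.1, 0, -8.6]
end [ 0.5036 -0.0702  0.145 ]
```

>>> {"op": "move_arm", "data": {"deltas": [0.8,0.014,-0.023,0.0005,0,0,-8.7,0.8,0.017,-0.0205,0.0005,0,0,-8.7,0.8,0.02,-0.018,0.0005,0,0,-8.7,0.8,0.0225,-0.0145,0.0005,0,0,-8.7,0.8,0.0245,-0.011,0.0005,0,0,-8.7,0.8,0.026,-0.007,0.0005,0,0,-8.7,0.8,0.0265,-0.003,0.0005,0,0,-8.7,0.8,0.027,0.001,0.0005,0,0,-8.7,0.8,0.0265,0.005,0.0005,0,0,-8.7,0.8,0,0,0,0,0,0]}}

```text
clock: 18.7
tcp_pos: [0.501, -0.0669, 0.1429]
orientation: [-0.001, 0.677, 0.736, -0.0]
wrist_force: [-0.9, -0.4, -3.4]
finger_gap: 0.0393
```

Run:
```python
from plan import *
from fit import fit
st()
p=imaging.read_camera('scene');save(p,'s7')
p=imaging.read_camera('wrist');save(p,'w7')
```

```text
t 18.7 tcp [ 0.501  -0.0669  0.1429] F [-0.89 -0.42 -3.42] gap 0.0393
[[-0.085, 0.996, -0.002], [0.996, 0.085, 0.001], [0.001, -0.002, -1.0]] [-0.292  0.236 -0.309  1.028  0.     1.194]
```

View pics/s7.png

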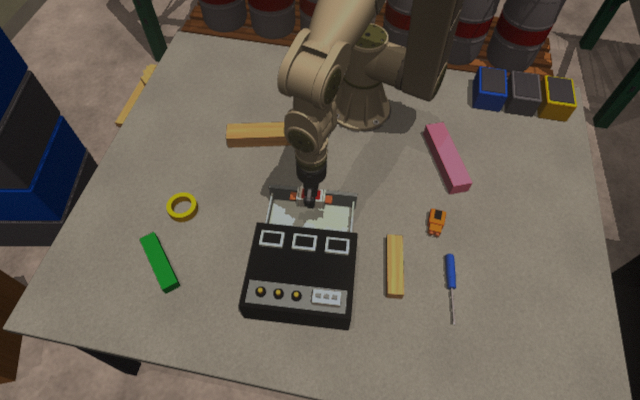

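View pics/w7.png

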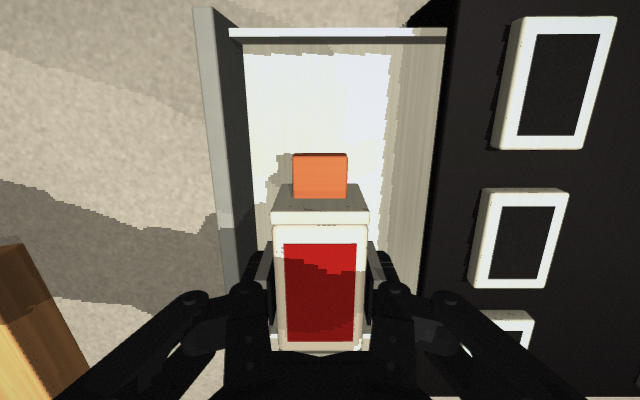

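>>> {"op": "move_arm", "data": {"deltas": [0.8,0,0,0.035,0,0,0,0.8,0,0,0.035,0,0,0,0.8,0,0,0.02,0,0,0,0.8,0,0,0.007,0,0,0,0.8,0,0,0.003,0,0,0,0.8,0,0,0,0,0,0]}}

```text
clock: 19.55
tcp_pos: [0.5023, -0.0691, 0.0449]
orientation: [0.001, 0.678, 0.735, 0.0]
wrist_force: [0.4, -0.4, -2.5]
finger_gap: 0.0391
```

>>> {"op": "move_arm", "data": {"deltas": [0.8,0,0,0.001,0,0,0,0.8,0,0,0.001,0,0,0]}}

```text
clock: 19.8
tcp_pos: [0.5023, -0.0688, 0.0428]
orientation: [0.001, 0.678, 0.735, 0.0]
wrist_force: [-0.5, -1.2, -2.4]
finger_gap: 0.0393
```

>>> {"op": "move_arm", "data": {"deltas": [0.8,0,0,0.001,0,0,0,0.8,0,0,0.001,0,0,0]}}

```text
clock: 20.05
tcp_pos: [0.5019, -0.0686, 0.0403]
orientation: [0.0, 0.678, 0.735, -0.0]
wrist_force: [-0.2, -0.5, 0.8]
finger_gap: 0.0391
```

>>> {"op": "move_arm", "data": {"deltas": [0.8,0,0,0.0005,0,0,0,0.8,0,0,0,0,0,0]}}

```text
clock: 20.3
tcp_pos: [0.5023, -0.0686, 0.0403]
orientation: [0.0, 0.678, 0.735, 0.0]
wrist_force: [-1.1, 0.5, 3.0]
finger_gap: 0.0395
```

>>> {"op": "move_arm", "data": {"deltas": [-0.2,0,0,0,0,0,0,-0.35,0,0,0,0,0,0,-0.35,0,0,0,0,0,0,-0.35,0,0,-0.02,0,0,0,-0.35,0,0,-0.05,0,0,0,-0.35,0,0,-0.05,0,0,0]}}

```text
clock: 21.05
tcp_pos: [0.5006, -0.0684, 0.1603]
orientation: [-0.001, 0.678, 0.735, -0.001]
wrist_force: [0.9, 0.8, -0.3]
finger_gap: 0.0574
```

Run:
```python
from plan import *
from fit import fit
st()
p=imaging.read_camera('scene');save(p,'s8');W=world(p)
print(fit(W,(.46,-.16),(.54,.02),.05,.075),fit(W,(.40,-.25),(.46,.12),.075,.09))
p=imaging.read_camera('wrist');save(p,'w8');W=world(p)
print(fit(W,(.46,-.16),(.54,.02),.05,.075),fit(W,(.40,-.25),(.46,.12),.075,.09))
```

```text
t 21.05 tcp [ 0.5006 -0.0684  0.1603] F [ 0.88  0.75 -0.3 ] gap 0.0574
[[-0.082, 0.997, -0.003], [0.997, 0.082, 0.0], [0.001, -0.003, -1.0]] [-0.295  0.223 -0.281  1.07  -0.     1.194]
(330, array([502.9, -71.2]), array([44.1, 78.2]), 4.9) (337, array([438.3, -77.6]), array([ 17.9, 258.9]), 4.0)
(4327, array([502.1, -70.2]), array([39.9, 78.8]), 4.8) (4801, array([433.5, -33. ]), array([ 12.7, 173.9]), 4.7)
```

View pics/w8.png

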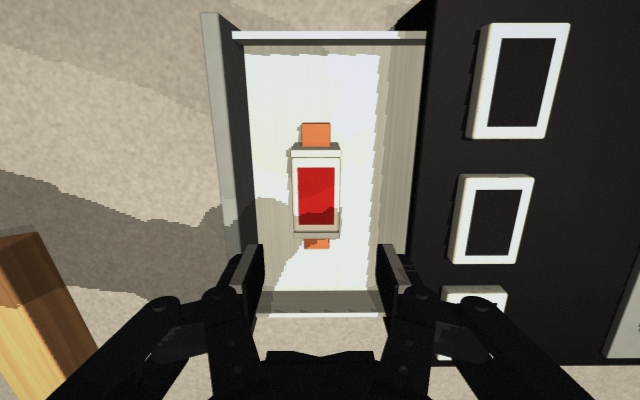

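Run:
```python
from plan import *
st()
c=plan(.405,-.0778,.160,184.5,9,1)
plan(.405,-.0778,.072,184.5,3,1,c)
```

```text
t 21.15 tcp [ 0.5045 -0.0696  0.165 ] F [ 0.    0.39 -0.73] gap 0.0575
[[-0.082, 0.997, 0.008], [0.997, 0.082, -0.003], [-0.003, 0.008, -1.0]] [-0.295  0.218 -0.274  1.07  -0.     1.194]
[1, 0, -0.0111, 0.0005, 0, 0.1, -10.0, 1, 0.0019, -0.0109, 0.0005, 0, 0.1, -10.0, 1, 0.0038, -0.0104, 0.0005, 0, 0.1, -10.0, 1, 0.0056, -0.0096, 0.0005, 0, 0, -10.0, 1, 0.0071, -0.0085, 0.0005, 0, 0.1, -10.0, 1, 0.0085, -0.0072, 0.0005, 0.1, 0.1, -10.0, 1, 0.0096, -0.0056, 0.0005, 0.1, 0, -9.9, 1, 0.0104, -0.0038, 0.0005, 0, 0.1, -10.0, 1, 0.011, -0.0019, 0.0005, 0.1, 0, -9.9]
end [ 0.405  -0.0778  0.16  ]
[1, 0, 0, 0.0293, 0, 0, 0, 1, 0, 0, 0.0294, 0, 0, 0, 1, 0, 0, 0.0293, 0, 0, 0]
end [ 0.405  -0.0778  0.072 ]
```

>>> {"op": "move_arm", "data": {"deltas": [1,0,-0.011,0,0,0,-10,1,0.002,-0.011,0,0,0,-10,1,0.004,-0.0105,0,0,0,-10,1,0.0055,-0.0095,0,0,0,-10,1,0.007,-0.0085,0,0,0,-10,1,0.0085,-0.007,0,0,0,-10,1,0.0095,-0.0055,0,0,0,-10,1,0.0105,-0.004,0,0,0,-10,1,0.011,-0.002,0,0,0,-10,1,0,0,0,0,0,0]}}

```text
clock: 22.4
tcp_pos: [0.401, -0.0765, 0.1591]
orientation: [-0.001, -0.04, 0.999, 0.0]
wrist_force: [0.1, 0.2, 1.2]
finger_gap: -0.0002
```

Run:
```python
from plan import *
s,r=st()
c=plan(.405,-.0778,.072,184.5,3,1)
```

```text
t 22.4 tcp [ 0.401  -0.0765  0.1591] F [0.12 0.25 1.18] gap -0.0002
[[-0.997, -0.079, -0.002], [-0.079, 0.997, 0.0], [0.002, 0.001, -1.0]] [-0.386  0.041 -0.498  1.034 -0.    -0.465]
[1, -0.0013, -0.0006, 0.029, 0, 0, 0, 1, -0.0013, -0.0005, 0.029, 0, -0.1, 0, 1, -0.0013, -0.0006, 0.0291, 0, 0, 0.1]
end [ 0.405  -0.0778  0.072 ]
```

>>> {"op": "move_arm", "data": {"deltas": [1,0,-0.001,0.035,0,0,0,1,0,-0.0005,0.035,0,0,0,1,0,0,0.018,0,0,0,1,-0.005,0,0,0,0,0,1,-0.005,0,0,0,0,0,1,-0.004,0,0,0,0,0,1,-0.004,0,0,0,0,0]}}

```text
clock: 23.28
tcp_pos: [0.4211, -0.077, 0.0724]
orientation: [0.0, -0.041, 0.999, -0.0]
wrist_force: [-1.9, -0.2, 1.6]
finger_gap: -0.0002
```

>>> {"op": "move_arm", "data": {"deltas": [1,-0.004,0,0,0,0,0,1,-0.005,0,0,0,0,0,1,-0.006,0,0,0,0,0,1,-0.006,0,0,0,0,0,1,-0.006,0,0,0,0,0,1,-0.006,0,0,0,0,0,1,-0.006,0,0,0,0,0,1,-0.006,0,0,0,0,0,1,-0.006,0,0,0,0,0,1,-0.006,0,0,0,0,0]}}

```text
clock: 24.52
tcp_pos: [0.4774, -0.072, 0.0717]
orientation: [-0.0, -0.041, 0.999, 0.0]
wrist_force: [-4.4, 1.0, 2.3]
finger_gap: -0.0002
```

Run:
```python
from plan import *
st()
p=imaging.read_camera('scene');save(p,'s9')
```

```text
t 24.525 tcp [ 0.4774 -0.072   0.0717] F [-4.35  1.03  2.28] gap -0.0002
[[-0.997, -0.082, -0.0], [-0.082, 0.997, 0.0], [0.0, 0.0, -1.0]] [-0.316  0.263 -0.47   0.839  0.    -0.398]
```

View pics/s9.png

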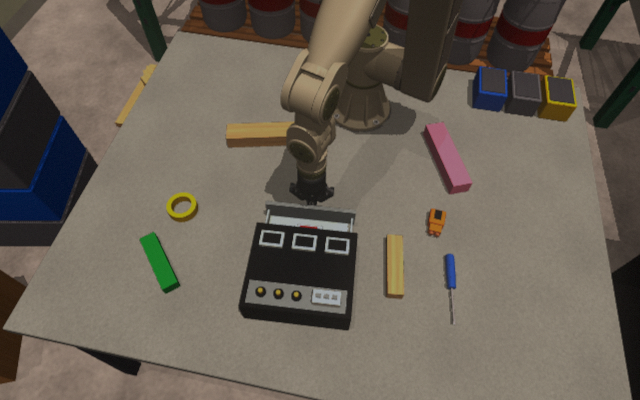

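Drawer is half in, fuse moving with it (red at 308,228). Continue slowly.

>>> {"op": "move_arm", "data": {"deltas": [1,-0.006,0,0,0,0,0,1,-0.006,0,0,0,0,0,1,-0.006,0,0,0,0,0,1,-0.006,0,0,0,0,0,1,-0.006,0,0,0,0,0,1,-0.006,0,0,0,0,0,1,-0.006,0,0,0,0,0,1,-0.006,0,0,0,0,0,1,-0.006,0,0,0,0,0,1,-0.005,0,0,0,0,0]}}

```text
clock: 25.82
tcp_pos: [0.536, -0.0672, 0.0716]
orientation: [-0.0, -0.041, 0.999, 0.0]
wrist_force: [-5.9, 0.1, 2.9]
finger_gap: 0.0001
```

>>> {"op": "move_arm", "data": {"deltas": [1,-0.004,0,0,0,0,0,1,-0.004,0,0,0,0,0,1,-0.004,0,0,0,0,0,1,-0.004,0,0,0,0,0]}}

```text
clock: 26.32
tcp_pos: [0.5504, -0.066, 0.0716]
orientation: [-0.002, -0.041, 0.999, -0.0]
wrist_force: [-10.3, -1.1, 5.9]
finger_gap: 0.0
```

>>> {"op": "move_arm", "data": {"deltas": [1,-0.003,0,0,0,0,0,1,-0.002,0,0,0,0,0,1,-0.002,0,0,0,0,0]}}

```text
clock: 26.7
tcp_pos: [0.5578, -0.0653, 0.0716]
orientation: [-0.001, -0.041, 0.999, -0.0]
wrist_force: [-11.6, -0.9, 6.5]
finger_gap: 0.0001
```

>>> {"op": "move_arm", "data": {"deltas": [1,-0.002,0,0,0,0,0,1,-0.001,0,0,0,0,0]}}

```text
clock: 26.95
tcp_pos: [0.5577, -0.0652, 0.0709]
orientation: [-0.004, -0.041, 0.999, -0.0]
wrist_force: [-17.0, -2.0, 7.4]
finger_gap: 0.0002
```

Run:
```python
from plan import *
from fit import fit
st()
p=imaging.read_camera('scene');save(p,'s10');W=world(p)
print(fit(W,(.5,-.25),(.9,.15),.03,.16),fit(W,(.5,-.25),(.9,.15),.095,.107))
for b in ((-.19,-.13),(-.0,.07)):
  m=(W[...,1]>b[0])&(W[...,1]<b[1])&(W[...,0]>.5)&(W[...,0]<.62)
  for z in (.03,.05,.07,.08,.098):
    k=m&(abs(W[...,2]-z)<.006); w=W[k]
    if len(w): print(b,z,len(w),np.round(np.percentile((w[:,:2]-[.69,-.0555])@[np.cos(.0785),np.sin(.0785)],[2,25,50]),4))
cv2.imwrite('pics/s10z.png',cv2.resize(p['img'][160:340,200:400,::-1],(800,720))[:600])
```

```text
t 26.95 tcp [ 0.5577 -0.0652  0.0709] F [-17.03  -2.05   7.41] gap 0.0002
[[-0.997, -0.081, -0.009], [-0.081, 0.997, -0.0], [0.009, 0.0, -1.0]] [-0.258  0.403 -0.264  0.912 -0.003 -0.339]
(10520, array([679.3, -57.8]), array([264.8, 280. ]), 4.9) (6327, array([690.1, -56.7]), array([242.7, 280.1]), 4.7)
(-0.19, -0.13) 0.098 151 [-0.1194 -0.1131 -0.1072]
(-0.0, 0.07) 0.098 240 [-0.1193 -0.1121 -0.1053]
```

View pics/s10z.png

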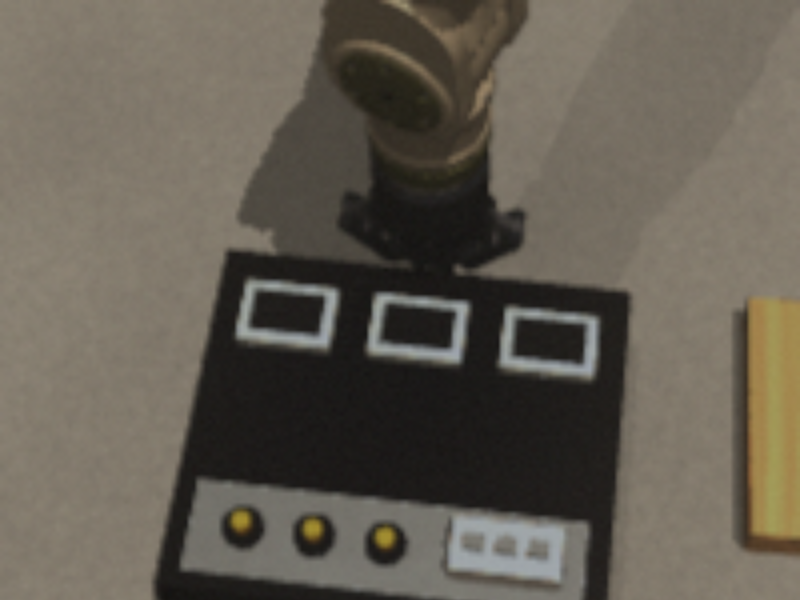

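>>> {"op": "move_arm", "data": {"deltas": [1,0.005,0,0,0,0,0,1,0.004,0,0.003,0,-5,0,1,0,0,0.003,0,-5,0,1,0,0,0.003,0,-5,0,1,0,0,0,0,-5,0,1,0,0,0,0,0,0]}}

```text
clock: 27.75
tcp_pos: [0.5533, -0.0659, 0.063]
orientation: [0.174, -0.04, 0.984, 0.007]
wrist_force: [0.2, 0.9, -0.6]
finger_gap: -0.0003
```

Run:
```python
from plan import *
st()
p=imaging.read_camera('scene');save(p,'s11')
cv2.imwrite('pics/s11z.png',cv2.resize(p['img'][160:310,200:400,::-1],(800,600)))
```

```text
t 27.75 tcp [ 0.5533 -0.0659  0.063 ] F [ 0.18  0.92 -0.64] gap -0.0003
[[-0.936, -0.081, 0.342], [-0.076, 0.997, 0.028], [-0.343, -0.0, -0.939]] [-0.336  0.194 -0.666  0.389  0.139 -0.395]
```

View pics/s11z.png

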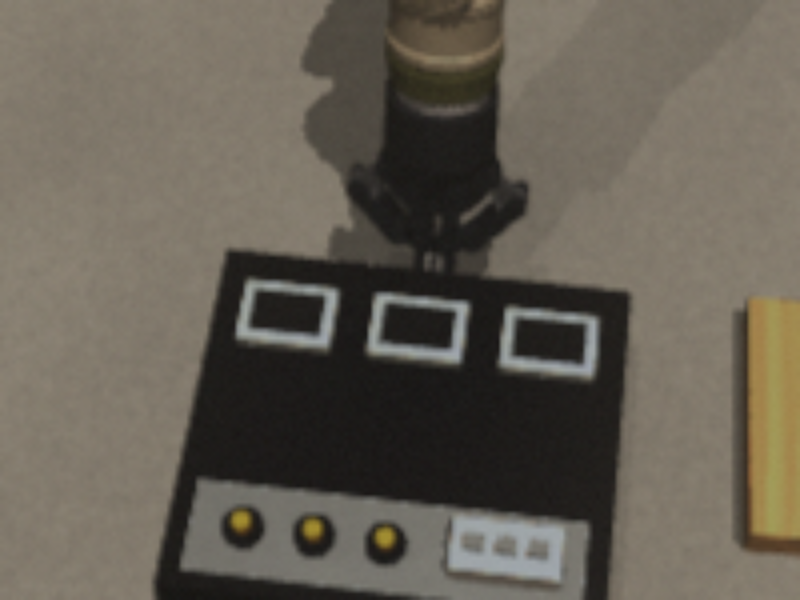

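>>> {"op": "move_arm", "data": {"deltas": [1,-0.003,0,0.001,0,0,0,1,-0.002,0,0.0005,0,0,0]}}

```text
clock: 28.05
tcp_pos: [0.5593, -0.0659, 0.0633]
orientation: [0.173, -0.04, 0.984, 0.007]
wrist_force: [-6.7, -0.8, 4.8]
finger_gap: -0.0005
```

>>> {"op": "move_arm", "data": {"deltas": [1,-0.002,0,0.0005,0,0,0]}}

```text
clock: 28.18
tcp_pos: [0.5611, -0.0657, 0.0633]
orientation: [0.172, -0.04, 0.984, 0.007]
wrist_force: [-10.5, -1.8, 5.2]
finger_gap: -0.0003
```

>>> {"op": "move_arm", "data": {"deltas": [1,-0.002,0,0.0005,0,0,0]}}

```text
clock: 28.3
tcp_pos: [0.5613, -0.0655, 0.0627]
orientation: [0.17, -0.04, 0.985, 0.007]
wrist_force: [-17.0, -4.1, 12.1]
finger_gap: -0.0002
```

>>> {"op": "move_arm", "data": {"deltas": [1,-0.001,0,0.0005,0,0,0]}}

```text
clock: 28.42
tcp_pos: [0.5614, -0.0654, 0.0622]
orientation: [0.17, -0.04, 0.985, 0.007]
wrist_force: [-18.5, -2.3, 11.9]
finger_gap: -0.0001
```

>>> {"op": "move_arm", "data": {"deltas": [1,-0.001,0,0.0005,0,0,0]}}

```text
clock: 28.55
tcp_pos: [0.5614, -0.0652, 0.0616]
orientation: [0.169, -0.039, 0.985, 0.007]
wrist_force: [-21.4, -3.1, 14.9]
finger_gap: 0.0
```

>>> {"op": "move_arm", "data": {"deltas": [1,0.003,0,-0.001,0,0,0,1,0.003,0,-0.001,0,0,0,1,0.003,0,-0.001,0,0,0]}}

```text
clock: 28.92
tcp_pos: [0.5563, -0.0657, 0.063]
orientation: [0.173, -0.04, 0.984, 0.007]
wrist_force: [-0.5, 0.0, -0.2]
finger_gap: -0.0001
```

>>> {"op": "move_arm", "data": {"deltas": [1,0.02,0,-0.007,0,0,0,1,0.04,0,-0.014,0,0,0,1,0.04,0,-0.014,0,0,0,1,0.02,0,-0.03,0,0,0,1,0.0,0,-0.06,0,5,0,1,0.0,0,-0.06,0,5,0,1,0.0,0,0,0,0,0]}}

```text
clock: 29.8
tcp_pos: [0.3898, -0.0817, 0.2033]
orientation: [0.092, -0.041, 0.995, 0.001]
wrist_force: [0.4, -0.4, -0.1]
finger_gap: -0.0001
```

Run:
```python
from plan import *
from fit import fit
st()
for n in ('scene','top','wrist'):
  p=imaging.read_camera(n);save(p,n+'12');W=world(p)
  print(n,fit(W,(.5,-.25),(.9,.15),.095,.107))
  m=(W[...,1]>-.21)&(W[...,1]<.09)&(W[...,0]>.4)&(W[...,0]<.60)
  for z in (.03,.05,.07,.08,.098):
    k=m&(abs(W[...,2]-z)<.006); w=W[k]
    if len(w): print(z,len(w),np.round(np.percentile((w[:,:2]-[.69,-.0555])@[np.cos(.0785),np.sin(.0785)],[2,25,50,75]),4))
```

```text
t 29.8 tcp [ 0.3898 -0.0817  0.2033] F [ 0.45 -0.45 -0.07] gap -0.0001
[[-0.98, -0.082, 0.184], [-0.082, 0.997, 0.009], [-0.184, -0.006, -0.983]] [-0.478 -0.156 -0.583  0.983  0.093 -0.554]
scene (6400, array([690.9, -56.8]), array([241.8, 280.1]), 4.9)
0.098 774 [-0.1193 -0.1129 -0.1074 -0.1013]
top (2825, array([688.9, -54.1]), array([241.4, 278.9]), 4.6)
0.03 77 [-0.1228 -0.1213 -0.1205 -0.1199]
0.05 91 [-0.1234 -0.1216 -0.1209 -0.1202]
0.07 89 [-0.1229 -0.1216 -0.1205 -0.1198]
0.08 102 [-0.1223 -0.1211 -0.1204 -0.1191]
0.098 680 [-0.1214 -0.1148 -0.1074 -0.0999]
wrist (508, array([585. , -64.8]), array([ 29.9, 231.8]), 5.2)
0.03 1017 [-0.1214 -0.1203 -0.1198 -0.1193]
0.05 398 [-0.1214 -0.1202 -0.1197 -0.1191]
0.07 95 [-0.1206 -0.1201 -0.1195 -0.1189]
0.08 12 [-0.1201 -0.1189 -0.1151 -0.1142]
0.098 474 [-0.1199 -0.1139 -0.1059 -0.0983]
```

View pics/wrist12.png

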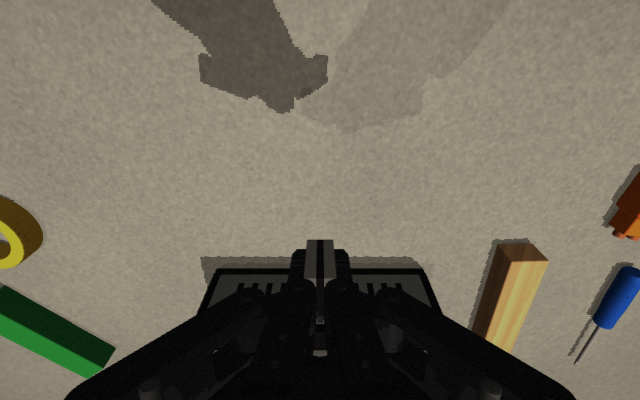

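View pics/scene12.png

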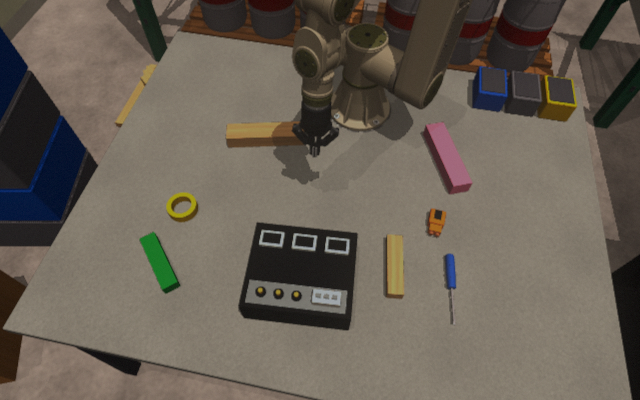

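View pics/top12.png

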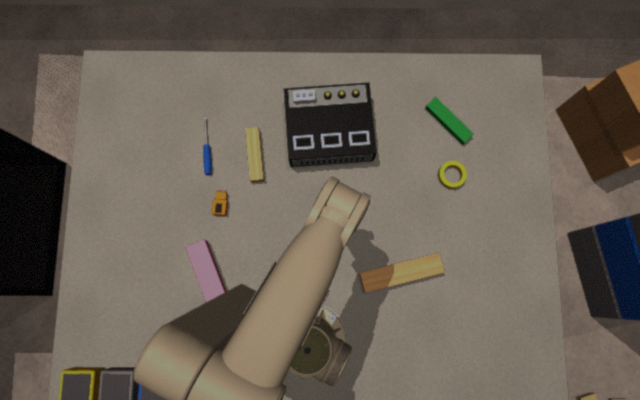

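Run:
```python
from workcell import order
print(order.hand_in())
```

```text
the job is handed in; nothing more can be done
None
```

The job is done and handed in at about 30 s of the 72 s allowed. My last checks showed the drawer shut and the arm touching nothing.

- **Timber:** I laid it on the bench left of the case, at about (0.60, 0.19).
- **Plates:** The left plate stayed hard, so I stopped at 12 N. The middle plate gave about 7 mm at roughly 5 N and the drawer sprang out. I never touched the right plate.
- **Fuse:** I pulled the drawer fully open and lowered the fuse onto its floor until it touched. It lay flat in the wrist picture, and I released it there.
- **Shutting:** The first push stalled at about 17 N, I think because the upright fingers met the deck edge. I backed off, tilted the tool 20° and pushed to a solid stop. The along-drawer push peaked at about 21 N, slightly over the 8 to 20 N advised.
- **Last checks:**
  - The panel reads within about 1 mm of the case front in the top and wrist pictures, and it stayed put with nothing touching it.
  - The plug, screwdriver and tape look unmoved.
  - I could not see the fuse once the drawer was shut. I last saw it moving with the drawer about half-way in.

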